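# Turn the tool carousel to its stop and hang up the suction lifter

### The arm

A 6-joint arm with a two-finger parallel gripper is mounted at the origin on the work surface. World frame = base frame: x ahead of the robot, y to its left, z up, the work surface at z = 0. Lengths are in m, angles in rad, forces in N, time in s.
With the tool pointing down it reaches from about 0.35 to 0.775 m from the base axis. Payload 7.3 kg.
Tool frame: the origin (TCP) lies midway between the tips of the shut fingers; the grasp point (between the pads) lies 19 mm behind it (robot.grip_depth is the z of the grasp point in the tool frame, in m); z points along the fingers, y is the line along which they close (so a half turn about z gives the same grasp; the last joint's range is limited). The gripper opens to 92 mm and grips with 3 to 60 N. Pads are 19 mm wide; open, the fingers measure 130 mm over their backs; the gripper's body (75 mm by 190 mm) begins 47 mm behind the grasp point.
Start: joints at [-1.377, 0.342, 1.524, -0, 1.275, -0.146], TCP at [0.175, -0.495, 0.227] pointing down, gripper open.
Joint ranges: [-2.53, 2.53], [-0.77, 2.02], [0.04, 2.7], [-1, 4.14], [0.28, 2.66], [-3.11, 3.11]. Speed limits (rad/s): [2.57, 2.57, 3.14, 3.14, 3.14, 3.14].

### API

Orientations are given as [roll, pitch, yaw] about the fixed x, y, z axes, in that order (R = Rz(yaw) Ry(pitch) Rx(roll)).
In Python, from cell import robot, viewer gives the robot as it stands.
- The arm moves only by the tool step_arm, never from a script. Its argument "increments" is a list of rows, each an object with "delta_pos": the shift along the tool's x, y, z in cm, a list of three; "dr": the turn, a rotation vector about the tool's x, y, z in degrees, a list of three; "fingers": the closure, from -1 (fully open) to 1 (shut), so that 0 is half open. In form: [{"delta_pos": [tx, ty, tz], "dr": [wx, wy, wz], "fingers": fingers}, ...]. A call has exactly 5 rows; each row is the pose to reach, as a shift and turn from the pose commanded when the call began, along the tool's axes at that moment; what a row does not reach only later rows make up. A row lasts 1/8 s, in which the tool goes at most 62.5 mm and 10.7 degrees, less where a joint would pass 70% of its speed; a pose out of reach is approached as far as the arm can. A call with a gripper value outside its range is refused whole. The fingers move at their own pace and stop on an object; "newtons" is the grip in N (left out, the last holds). Time passes only in rows, so rows that repeat a pose let the fingers close, or fill a call up. It gives the time, the measured TCP pose, the force, the opening and the grip force at its end, in the units of the state.
- robot.observe(): the state, without advancing time (a new reading comes with each control period).
- viewer.read_camera(name): name is "side" or "top"; returns the picture (400x640x3 uint8, red, green, blue); there is no depth.
- viewer.camera_params(name): a dict with "K" (3x3 intrinsics, pixels), "T" (4x4, takes a point from camera to world coordinates). Camera axes: x right, y down, z forward; pixel columns grow to the right and rows downward; lengths in m; the calibration is good to about 2 mm. A picture is of the moment at which its call begins. camera_params takes no time and is no camera call.
- robot.hand_in(): hands the job in; it is judged then, once.
The state is a dict: "time": time; "qpos": joint angles; "qvel": joint speeds; "joint_efforts": joint torques, N m; "tool_pos": TCP position; "tool_rot": TCP orientation; "contact_force": force on the tool from outside, world axes, zero at the start; "torque": the same for the moment, N m; "opening": finger opening in m; "grip_force": force on a finger pad.
Only numpy, scipy, OpenCV 4.12 (cv2) and the standard library are available. Lean on these libraries where they do the work, as an engineer would, in place of code of your own. Each camera call takes 0.05 s, during which the arm holds its last target. There are 200 camera calls.

### The job

Gently turn the tool carousel counter-clockwise (seen from above) until you feel it come up against its stop, which brings the free hook round to the front. Then hang the suction lifter by its eye on that free hook and let go, leaving the carousel against its stop. Do not force the carousel or knock the hung lifter about, and leave the phone, dish, bottle and screwdriver where they are.

Things in the scene. Friction and masses are not known exactly. Their poses are not given: they have to be found in the camera images.
- hub (a point): Top of the carousel's black hub (48 mm diameter) on its vertical turning axis, 193 mm above the bench. A fixed steel stand (foot 140 mm diameter, 14 mm high; post 22 mm) carries a rack of four level hooks 90 degrees apart. Three hold small tools (brush, stubby driver, scraper; part of the rack, within 105 mm of the axis, down to 64 mm above the bench); one is empty, the free hook.
- rack_centre (a point): The turning axis at hook height (170 mm). The rack turns counter-clockwise seen from above, at about 2 N pushed 85 mm out, and stays where left. It stops when the free hook, starting on the left, points roughly to the robot (-x); the exact angle is hidden (up to 0.3 rad either side), so feel for it. The hooks sit in a rubber bush: against the stop they give about 5 mm at 10 N and spring back; over 20 N is too much.
- hook (a point): The free hook: a level round steel bar, 8 mm diameter, axis 170 mm above the bench. This point lies on the bar's axis, 90 mm out from the turning axis, mid-way along the place where an eye hangs. Its x axis points outwards along the bar, z up; it turns with the rack. Inwards the place ends at a black collar (18 mm diameter, outer face 64 mm from the turning axis), outwards at the upturned tip.
- hook_tip (a point): Top of the free hook's upturned tip, 117 mm out from the turning axis, 14 mm above the bar's axis (184 mm above the bench). The tip is 8 mm thick. Axes as the hook's.
- lifter_mid (a point): Centre of the suction lifter (53 mm above its underside), inside its eye. 108 mm tall, about 90 g, it stands on a black rubber cup 52 mm wide. Its upright flat aluminium eye is 10 mm thick, 44 mm wide; the opening is 32 mm wide, from 32 mm above the underside to a peak at 66 mm (60 at the sides). x: through the opening (lay it along the hook, either way round), y: the eye's width, z up.
- lifter_tab (a point): Centre of the flat tab on top of the lifter's eye, made to be gripped: 24 mm wide (y), 10 mm thick (x), from 71 to 108 mm above the lifter's underside; this point is 89.5 mm up. When hung, the lifter's centre (point lifter_mid) is about 9 mm below the hook bar's axis.
- phone: Bystander: black phone lying flat, 150 x 72 x 8 mm (x is its length), origin at the centre of its underside.
- screw_dish: Bystander: steel dish, 80 mm in diameter, 22 mm high, origin at the centre of its underside.
- cleaner: Bystander: white bottle, 44 mm in diameter, 110 mm high, origin at the centre of its underside.
- driver: Bystander: screwdriver lying along its x axis, 150 mm long, origin at the middle of its underside.
Mind the look-alikes: they are no part of the job. Of the things that look like the part that bears hub, the largest one is meant.

How it is judged:
On the way, in this order (a step that is already met when the one before it is completed fails the run):
1. the carousel has been turned up against its stop (distance between stand_c0 and rack_c0 below 0.01 m), for 0.2 s.
2. the suction lifter hangs by its eye on the free hook (x of lifter_mid in the frame of hook between -0.022 and 0.02 m and y of lifter_mid in the frame of hook between -0.008 and 0.008 m and z of lifter_mid in the frame of hook between -0.02 and -0.003 m and angle between lifter_mid's own z axis and vertical below 0.25 rad), for 0.2 s.
At the end, for the whole second after the job is handed in: The carousel is within about 0.05 rad of its stop, and the suction lifter hangs at rest and plumb (within 14 degrees) by its eye on the free hook, between collar and tip, sideways within 8 mm of the bar, its centre 3 to 20 mm below the bar's axis, released (all of step 2 and distance between stand_c0 and rack_c0 below 0.01 m and linear speed of lifter below 0.03 m/s); the robot touches nothing.
It fails at once if the robot pushes the carousel with more than 20 N (contact force between any of the fingers, the arm and rack above 20 N).
It fails at once if the lifter is forced against the carousel with more than 20 N (contact force between lifter and stand above 20 N).
It fails at once if the phone, dish, bottle or screwdriver is moved by more than 20 mm (distance of any of phone, screw_dish, cleaner, driver from where it was at the start of the episode above 0.02 m).
It also fails if it takes over 72 s, if anything falls off the work surface, if the arm or the gripper's body presses on something with over 40 N, if the wrist force passes 120 N, or if a joint passes its speed limit or range.

## Working session

There is one attempt and no reset: what is moved stays moved. The work goes in short steps, Python scripts to look and compute and a tool call to move; the robot and the scene stay as the last step left them, time stands still between calls to the robot, and variables do not carry over. Pictures are saved under pics/ and viewed, at most 10 in all, crops included, and the job is handed in when it is done.

Besides the shell and the picture viewer there is one more tool, called after "Emit:" by a JSON object that holds its "api" and its "payload". step_arm: Moves the arm, as the interface text tells. Its arguments: {"type":"object","properties":{"increments":{"type":"array"},"newtons":{"type":"number"}},"required":["increments"]}

```bash
mkdir -p pics
cat > h.py <<'E'
import numpy as np, cv2
from cell import robot, viewer
def cam(n):
    p=viewer.camera_params(n); return np.array(p["K"]),np.array(p["T"])
def onplane(n,uv,z):
    K,T=cam(n); d=T[:3,:3]@np.linalg.inv(K)@np.array([uv[0],uv[1],1.]); o=T[:3,3]
    return o+d*(z-o[2])/d[2]
def proj(n,p):
    K,T=cam(n); q=K@(T[:3,:3].T@(np.array(p)-T[:3,3])); return q[:2]/q[2]
def tri(uvs):
    A=np.zeros((3,3));b=np.zeros(3)
    for n,uv in uvs:
        K,T=cam(n); d=T[:3,:3]@np.linalg.inv(K)@np.array([uv[0],uv[1],1.]); d/=np.linalg.norm(d)
        M=np.eye(3)-d[:,None]*d; A+=M;b+=M@T[:3,3]
    return np.linalg.solve(A,b)
def save(n,f):
    im=np.array(viewer.read_camera(n)); cv2.imwrite(f,im[:,:,::-1]); return im
E
python3 - <<'E'
from h import *
a=save("top","pics/t0.png");b=save("side","pics/s0.png")
for n in("top","side"): K,T=cam(n);print(K.round(1).tolist(),T.round(3).tolist())
E
```

```text
[[388.5, 0.0, 317.8], [0.0, 388.5, 208.0], [0.0, 0.0, 1.0]] [[-0.002, -0.993, 0.115, 0.481], [-1.0, -0.0, -0.018, 0.061], [0.018, -0.115, -0.993, 1.121], [0.0, 0.0, 0.0, 1.0]]
[[377.6, 0.0, 318.9], [0.0, 377.6, 194.7], [0.0, 0.0, 1.0]] [[-0.879, -0.367, 0.304, 0.334], [-0.476, 0.651, -0.592, 0.551], [0.019, -0.665, -0.747, 0.794], [0.0, 0.0, 0.0, 1.0]]
```

View pics/t0.png

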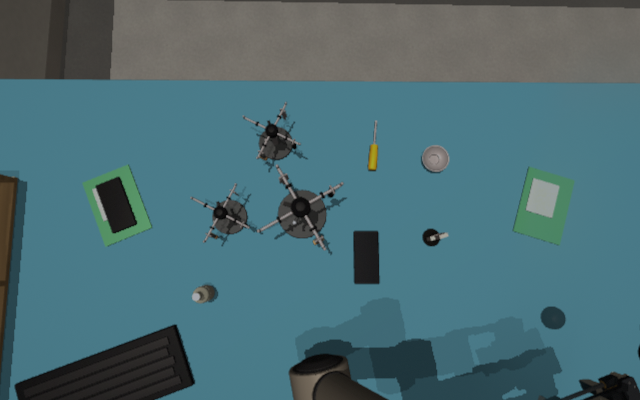

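View pics/s0.png

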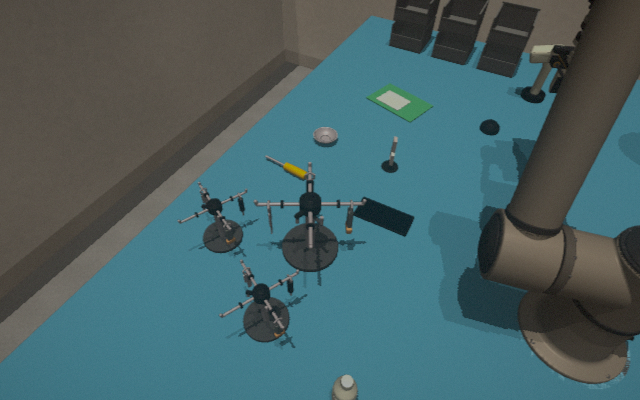

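The top view shows the large carousel with its hub at (301,207), hook ends near (280,172), (341,186), (322,245) and (262,231), and the lifter at (431,237). In the side view the hub is at (310,203) and the lifter at (392,155). I'll zoom in on both next.

Run:
```python
from h import *
a=cv2.imread("pics/t0.png");b=cv2.imread("pics/s0.png")
def c(i,x,y,w,h,s): return cv2.resize(i[y:y+h,x:x+w],None,fx=s,fy=s,interpolation=cv2.INTER_CUBIC)
o=np.zeros((600,800,3),np.uint8)
o[:300,:400]=c(a,250,160,100,75,4)[:300]; 
o[:400,:400]=c(a,250,155,100,100,4)
o[:480,400:]=c(b,250,155,100,120,4)
o[400:600,:400]=c(a,410,215,50,25,8)
o[480:600,400:]=0
o[400:600,400:560]=c(b,375,125,40,50,4)
cv2.imwrite("pics/z0.png",o)
H=tri([("top",(301,207)),("side",(310,203))]);print("hub",H, onplane("top",(301,207),.193),onplane("side",(310,203),.193))
for uv in[(280,172),(341,186),(322,245),(262,231)]:
  p=onplane("top",uv,.18)-onplane("top",(301,207),.193);print(p[:2],np.degrees(np.arctan2(p[1],p[0])))
```

```text
hub [0.59383294 0.08579604 0.16859163] [0.59084017 0.08513487 0.193     ] [0.58379702 0.10396532 0.193     ]
[0.0882648  0.05227594] 30.636671727045208
[ 0.05356345 -0.09775553] -61.280225976041535
[-0.09077383 -0.05061848] -150.85452400689383
[-0.05690237  0.09431851] 121.10258882071395
```

View pics/z0.png

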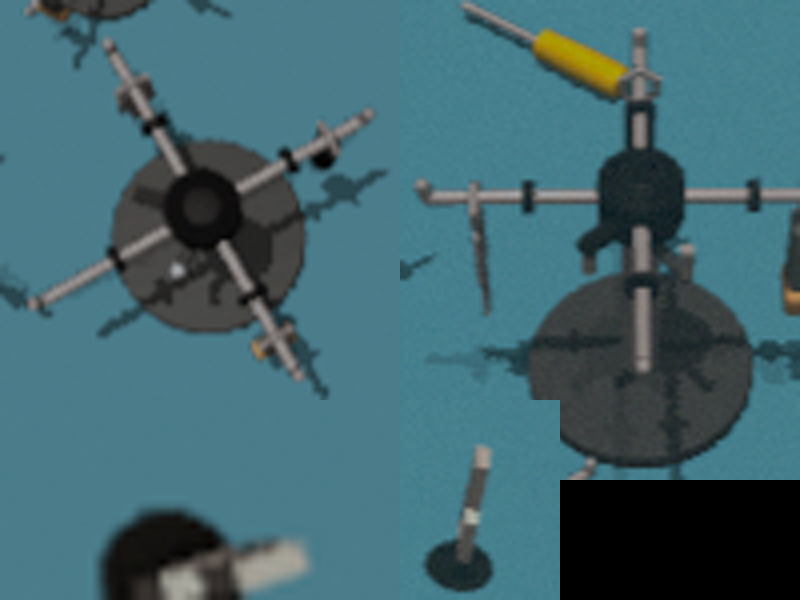

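The free hook is the bare lower-left one at about 121°. The other three hooks carry tools.

Run:
```python
from h import *
a=cv2.imread("pics/t0.png");b=cv2.imread("pics/s0.png")
def c(i,x,y,w,h,s): return cv2.resize(i[y:y+h,x:x+w],None,fx=s,fy=s,interpolation=cv2.INTER_CUBIC)
cv2.imwrite("pics/z1.png",np.hstack([c(a,415,215,40,45,10),c(b,375,130,40,45,10)]))
tips=[(250+x/4,155+y/4) for x,y in[(110,45),(367,116),(297,374),(34,304)]]
P=[onplane("top",t,.184) for t in tips]
for p in P: print(p.round(4))
C=sum(P)/4;print("C",C, "hubtop",onplane("top",(300.75,206.5),.193))
for p in P: d=p-C; print(np.hypot(*d[:2]),np.degrees(np.arctan2(d[1],d[0])))
print(robot.observe()); print("cup",onplane("top",(431,237.5),.005),onplane("side",(390.5,166),.005))
for n,u in(("phone",(366,257)),("bottle",(203,294)),("dish",(435,158))):print(n,onplane("top",u,.01))
```

```text
[0.6926 0.1434 0.184 ]
[ 0.6487 -0.0142  0.184 ]
[0.4916 0.0293 0.184 ]
[0.5337 0.1874 0.184 ]
C [0.59165465 0.08644226 0.184     ] hubtop [0.59205064 0.0857397  0.193     ]
0.11589406597863339 29.40977323319718
0.1156616626459156 -60.46248875649325
0.11523549746880551 -150.24517552260718
0.1163589768551914 119.86206193146629
{'time': 0.1, 'qpos': array([-1.37700374e+00,  3.42645045e-01,  1.52489837e+00, -8.38607823e-06,
        1.27540641e+00, -1.45971504e-01]), 'qvel': array([ 0.00025558, -0.00069458, -0.0039413 , -0.00073803, -0.00053802,
       -0.0008756 ]), 'joint_efforts': array([ 2.36469292e-03, -4.32005703e+01, -2.44693100e+01,  7.19768484e-02,
        5.27594984e-02, -3.11957137e-05]), 'tool_pos': array([ 0.17492751, -0.49462381,  0.22612669]), 'tool_rot': array([-3.14024875e+00, -1.89470496e-04,  3.39766411e-01]), 'contact_force': array([0.4011426 , 0.16441691, 0.16811738]), 'torque': array([-0.04048941,  0.0161111 , -0.0614277 ]), 'grip_force': 0.0, 'opening': 0.09185668218894458}
cup [ 0.52474605 -0.28486589  0.005     ] [ 0.52213433 -0.28265553  0.005     ]
phone [ 0.46937508 -0.09546165  0.01      ]
bottle [0.36767389 0.36255734 0.01      ]
dish [ 0.75774209 -0.30338812  0.01      ]
```

View pics/z1.png

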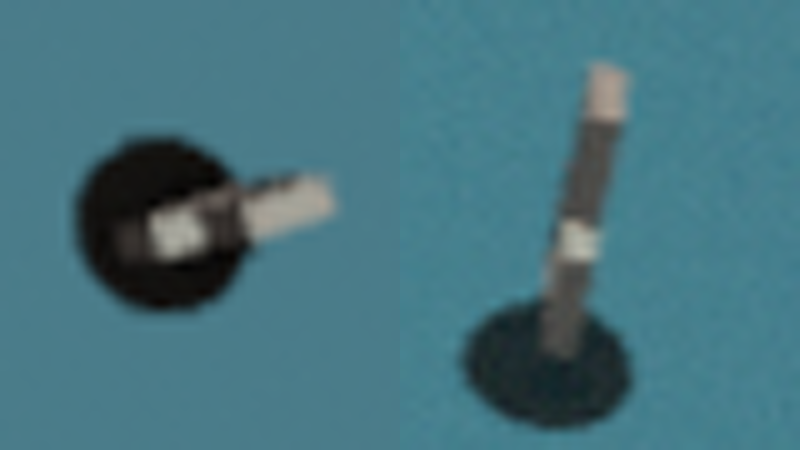

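The lifter stands at about (0.523, -0.284) and its width axis already lies along the tool's y. The carousel axis is at (0.592, 0.086). I'll start by moving towards the pre-push point.

Emit:
{"api": "step_arm", "payload": {"increments": [{"delta_pos":[5,-4,-2],"dr":[0,0,0],"fingers":1},{"delta_pos":[9.8,-8,-4],"dr":[0,0,0],"fingers":1},{"delta_pos":[14.6,-12,-5.4],"dr":[0,0,0],"fingers":1},{"delta_pos":[19.4,-16,-5.4],"dr":[0,0,0],"fingers":1},{"delta_pos":[24.2,-20,-5.4],"dr":[0,0,0],"fingers":1}], "newtons": 20}}

```text
time: 0.72
tool_pos: [0.3325, -0.2317, 0.2808]
tool_rot: [3.141, -0.0, 0.339]
contact_force: [1.0, 0.4, -0.3]
opening: 0.0462
grip_force: 0.0
```

Emit:
{"api": "step_arm", "payload": {"increments": [{"delta_pos":[4.6,-3.8,0],"dr":[0,0,5],"fingers":1},{"delta_pos":[9.2,-7.6,0],"dr":[0,0,10],"fingers":1},{"delta_pos":[13.8,-11.4,0],"dr":[0,0,15],"fingers":1},{"delta_pos":[18.4,-15.2,0],"dr":[0,0,19.5],"fingers":1},{"delta_pos":[23,-19,0],"dr":[0,0,19.5],"fingers":1}]}}

```text
time: 1.35
tool_pos: [0.4861, 0.0243, 0.2805]
tool_rot: [3.141, 0.0, -0.001]
contact_force: [0.9, -1.3, 0.1]
opening: 0.0012
grip_force: 0.0
```

Emit:
{"api": "step_arm", "payload": {"increments": [{"delta_pos":[3,-5,0],"dr":[0,0,0],"fingers":1},{"delta_pos":[6,-10,0],"dr":[0,0,0],"fingers":1},{"delta_pos":[9.2,-15.2,0],"dr":[0,0,0],"fingers":1},{"delta_pos":[9.2,-15.2,0],"dr":[0,0,0],"fingers":1},{"delta_pos":[9.2,-15.2,4],"dr":[0,0,0],"fingers":1}]}}

```text
time: 1.98
tool_pos: [0.5789, 0.1747, 0.2423]
tool_rot: [-3.141, -0.006, 0.001]
contact_force: [0.1, -0.4, -0.7]
opening: -0.0
grip_force: 0.0
```

Emit:
{"api": "step_arm", "payload": {"increments": [{"delta_pos":[0,0,2],"dr":[0,0,0],"fingers":1},{"delta_pos":[0,0,4],"dr":[0,0,0],"fingers":1},{"delta_pos":[0,0,6],"dr":[0,0,0],"fingers":1},{"delta_pos":[0,0,8],"dr":[0,0,0],"fingers":1},{"delta_pos":[0,0,8],"dr":[0,0,0],"fingers":1}]}}

```text
time: 2.6
tool_pos: [0.5762, 0.1732, 0.1592]
tool_rot: [3.141, 0.004, -0.001]
contact_force: [-0.4, -0.3, 1.0]
opening: 0.0003
grip_force: 0.0
```

Emit:
{"api": "step_arm", "payload": {"increments": [{"delta_pos":[-0.4,0.2,0],"dr":[0,0,0],"fingers":1},{"delta_pos":[-0.9,0.4,0],"dr":[0,0,0],"fingers":1},{"delta_pos":[-1.4,0.6,0],"dr":[0,0,0],"fingers":1},{"delta_pos":[-2.0,0.85,0],"dr":[0,0,0],"fingers":1},{"delta_pos":[-2.6,1.15,0],"dr":[0,0,0],"fingers":1}]}}

```text
time: 3.22
tool_pos: [0.5519, 0.1626, 0.1614]
tool_rot: [3.142, -0.002, -0.0]
contact_force: [4.1, -0.5, 2.1]
opening: 0.0004
grip_force: 1.7
```

Emit:
{"api": "step_arm", "payload": {"increments": [{"delta_pos":[-0.4,0.2,0],"dr":[0,0,0],"fingers":1},{"delta_pos":[-0.8,0.4,0],"dr":[0,0,0],"fingers":1},{"delta_pos":[-1.2,0.7,0],"dr":[0,0,0],"fingers":1},{"delta_pos":[-1.6,1.0,0],"dr":[0,0,0],"fingers":1},{"delta_pos":[-2.0,1.3,0],"dr":[0,0,0],"fingers":1}]}}

```text
time: 3.85
tool_pos: [0.5312, 0.1497, 0.1606]
tool_rot: [-3.141, 0.0, -0.001]
contact_force: [2.4, 1.0, 1.6]
opening: 0.0004
grip_force: 1.4
```

Emit:
{"api": "step_arm", "payload": {"increments": [{"delta_pos":[-0.2,0.15,0],"dr":[0,0,0],"fingers":1},{"delta_pos":[-0.35,0.3,0],"dr":[0,0,0],"fingers":1},{"delta_pos":[-0.5,0.45,0],"dr":[0,0,0],"fingers":1},{"delta_pos":[-0.65,0.6,0],"dr":[0,0,0],"fingers":1},{"delta_pos":[-0.8,0.75,0],"dr":[0,0,0],"fingers":1}]}}

```text
time: 4.47
tool_pos: [0.5234, 0.1423, 0.1606]
tool_rot: [3.142, 0.0, -0.001]
contact_force: [2.4, 0.3, 2.3]
opening: 0.0008
grip_force: 1.2
```

Emit:
{"api": "step_arm", "payload": {"increments": [{"delta_pos":[-0.1,0.15,0],"dr":[0,0,0],"fingers":1},{"delta_pos":[-0.2,0.3,0],"dr":[0,0,0],"fingers":1},{"delta_pos":[-0.3,0.45,0],"dr":[0,0,0],"fingers":1},{"delta_pos":[-0.4,0.6,0],"dr":[0,0,0],"fingers":1},{"delta_pos":[-0.4,0.6,0],"dr":[0,0,0],"fingers":1}]}}

```text
time: 5.1
tool_pos: [0.5194, 0.1362, 0.1607]
tool_rot: [3.141, 0.0, -0.001]
contact_force: [2.1, 0.5, 1.4]
opening: 0.0002
grip_force: 1.0
```

Emit:
{"api": "step_arm", "payload": {"increments": [{"delta_pos":[-0.1,0.15,0],"dr":[0,0,0],"fingers":1},{"delta_pos":[-0.2,0.3,0],"dr":[0,0,0],"fingers":1},{"delta_pos":[-0.3,0.45,0],"dr":[0,0,0],"fingers":1},{"delta_pos":[-0.35,0.6,0],"dr":[0,0,0],"fingers":1},{"delta_pos":[-0.35,0.6,0],"dr":[0,0,0],"fingers":1}]}}

```text
time: 5.72
tool_pos: [0.5159, 0.1302, 0.1607]
tool_rot: [3.141, 0.0, -0.001]
contact_force: [2.5, 0.3, 1.0]
opening: 0.0003
grip_force: 1.1
```

Emit:
{"api": "step_arm", "payload": {"increments": [{"delta_pos":[-0.1,0.15,0],"dr":[0,0,0],"fingers":1},{"delta_pos":[-0.2,0.3,0],"dr":[0,0,0],"fingers":1},{"delta_pos":[-0.25,0.45,0],"dr":[0,0,0],"fingers":1},{"delta_pos":[-0.3,0.6,0],"dr":[0,0,0],"fingers":1},{"delta_pos":[-0.3,0.6,0],"dr":[0,0,0],"fingers":1}]}}

```text
time: 6.35
tool_pos: [0.5129, 0.1242, 0.1607]
tool_rot: [3.141, 0.0, -0.001]
contact_force: [1.2, -0.2, 2.2]
opening: 0.0003
grip_force: 1.1
```

Emit:
{"api": "step_arm", "payload": {"increments": [{"delta_pos":[0,0.15,0],"dr":[0,0,0],"fingers":1},{"delta_pos":[-0.1,0.3,0],"dr":[0,0,0],"fingers":1},{"delta_pos":[-0.15,0.45,0],"dr":[0,0,0],"fingers":1},{"delta_pos":[-0.2,0.6,0],"dr":[0,0,0],"fingers":1},{"delta_pos":[-0.2,0.6,0],"dr":[0,0,0],"fingers":1}]}}

```text
time: 6.98
tool_pos: [0.511, 0.1182, 0.1607]
tool_rot: [3.141, 0.0, -0.001]
contact_force: [1.5, 1.9, 2.3]
opening: 0.0004
grip_force: 1.1
```

Emit:
{"api": "step_arm", "payload": {"increments": [{"delta_pos":[0,0.15,0],"dr":[0,0,0],"fingers":1},{"delta_pos":[-0.1,0.3,0],"dr":[0,0,0],"fingers":1},{"delta_pos":[-0.15,0.45,0],"dr":[0,0,0],"fingers":1},{"delta_pos":[-0.2,0.6,0],"dr":[0,0,0],"fingers":1},{"delta_pos":[-0.2,0.6,0],"dr":[0,0,0],"fingers":1}]}}

```text
time: 7.6
tool_pos: [0.5089, 0.1122, 0.1607]
tool_rot: [3.141, 0.0, -0.001]
contact_force: [2.0, 1.2, 0.9]
opening: 0.0005
grip_force: 1.1
```

Emit:
{"api": "step_arm", "payload": {"increments": [{"delta_pos":[0,0.15,0],"dr":[0,0,0],"fingers":1},{"delta_pos":[0,0.3,0],"dr":[0,0,0],"fingers":1},{"delta_pos":[-0.1,0.45,0],"dr":[0,0,0],"fingers":1},{"delta_pos":[-0.1,0.6,0],"dr":[0,0,0],"fingers":1},{"delta_pos":[-0.1,0.6,0],"dr":[0,0,0],"fingers":1}]}}

```text
time: 8.22
tool_pos: [0.5079, 0.1062, 0.1606]
tool_rot: [3.141, 0.0, -0.001]
contact_force: [-0.3, 2.0, 1.8]
opening: 0.0001
grip_force: 1.3
```

Emit:
{"api": "step_arm", "payload": {"increments": [{"delta_pos":[0,0.15,0],"dr":[0,0,0],"fingers":1},{"delta_pos":[0,0.3,0],"dr":[0,0,0],"fingers":1},{"delta_pos":[-0.1,0.45,0],"dr":[0,0,0],"fingers":1},{"delta_pos":[-0.1,0.6,0],"dr":[0,0,0],"fingers":1},{"delta_pos":[-0.1,0.6,0],"dr":[0,0,0],"fingers":1}]}}

```text
time: 8.85
tool_pos: [0.5071, 0.1002, 0.1607]
tool_rot: [3.141, -0.0, -0.001]
contact_force: [2.1, 2.0, 0.9]
opening: 0.0006
grip_force: 1.3
```

Emit:
{"api": "step_arm", "payload": {"increments": [{"delta_pos":[0,0.15,0],"dr":[0,0,0],"fingers":1},{"delta_pos":[0,0.3,0],"dr":[0,0,0],"fingers":1},{"delta_pos":[-0.1,0.45,0],"dr":[0,0,0],"fingers":1},{"delta_pos":[-0.1,0.6,0],"dr":[0,0,0],"fingers":1},{"delta_pos":[-0.1,0.6,0],"dr":[0,0,0],"fingers":1}]}}

```text
time: 9.48
tool_pos: [0.5059, 0.0942, 0.1607]
tool_rot: [3.141, 0.0, -0.001]
contact_force: [2.7, 1.0, 2.2]
opening: 0.0007
grip_force: 1.3
```

Run:
```python
from h import *
a=save("top","pics/t1.png")[:,:,::-1];b=save("side","pics/s1.png")[:,:,::-1]
c=lambda i,x,y:cv2.resize(i[y:y+100,x:x+100],None,fx=4,fy=4,interpolation=cv2.INTER_CUBIC)
cv2.imwrite("pics/z2.png",np.hstack([c(a,250,155),c(b,260,155)]))
```

```text
(no output)
```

View pics/z2.png

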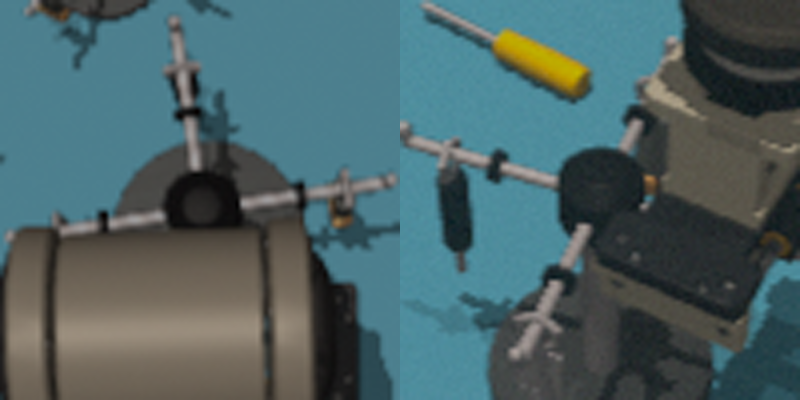

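The view shows the rack has turned so that the opposite hook's tip is at crop pixel (177,25) with the hub at (203,203). That puts the free hook at about 188°. I haven't felt the stop yet, so I'll keep pushing gently.

Emit:
{"api": "step_arm", "payload": {"increments": [{"delta_pos":[0,0.15,0],"dr":[0,0,0],"fingers":1},{"delta_pos":[0,0.3,0],"dr":[0,0,0],"fingers":1},{"delta_pos":[0,0.45,0],"dr":[0,0,0],"fingers":1},{"delta_pos":[0,0.6,0],"dr":[0,0,0],"fingers":1},{"delta_pos":[0,0.6,0],"dr":[0,0,0],"fingers":1}]}}

```text
time: 10.2
tool_pos: [0.5061, 0.0889, 0.1607]
tool_rot: [-3.14, -0.0, -0.001]
contact_force: [2.7, 7.0, 1.5]
opening: 0.0003
grip_force: 2.5
```

Emit:
{"api": "step_arm", "payload": {"increments": [{"delta_pos":[0,0.1,0],"dr":[0,0,0],"fingers":1},{"delta_pos":[0,0.1,0],"dr":[0,0,0],"fingers":1},{"delta_pos":[0,0.1,0],"dr":[0,0,0],"fingers":1},{"delta_pos":[0,0.1,0],"dr":[0,0,0],"fingers":1},{"delta_pos":[0,0.1,0],"dr":[0,0,0],"fingers":1}]}}

```text
time: 10.82
tool_pos: [0.5061, 0.0883, 0.1607]
tool_rot: [-3.14, -0.0, -0.0]
contact_force: [1.6, 7.4, 1.8]
opening: 0.0003
grip_force: 3.0
```

Emit:
{"api": "step_arm", "payload": {"increments": [{"delta_pos":[0,0.1,0],"dr":[0,0,0],"fingers":1},{"delta_pos":[0,0.1,0],"dr":[0,0,0],"fingers":1},{"delta_pos":[0,0.1,0],"dr":[0,0,0],"fingers":1},{"delta_pos":[0,0.1,0],"dr":[0,0,0],"fingers":1},{"delta_pos":[0,0.1,0],"dr":[0,0,0],"fingers":1}]}}

```text
time: 11.45
tool_pos: [0.5062, 0.0876, 0.1608]
tool_rot: [-3.139, -0.001, -0.0]
contact_force: [2.5, 8.6, 1.7]
opening: 0.0006
grip_force: 3.5
```

The stop is confirmed, with about 9 N that keeps rising. I'll back off and go up.

Emit:
{"api": "step_arm", "payload": {"increments": [{"delta_pos":[0,-0.5,0],"dr":[0,0,0],"fingers":1},{"delta_pos":[0,-1.5,0],"dr":[0,0,0],"fingers":1},{"delta_pos":[0,-2.5,0],"dr":[0,0,0],"fingers":1},{"delta_pos":[0,-3,-3],"dr":[0,0,0],"fingers":1},{"delta_pos":[0,-3,-9],"dr":[0,0,0],"fingers":1}]}}

```text
time: 12.08
tool_pos: [0.5043, 0.1168, 0.2492]
tool_rot: [3.141, 0.007, 0.0]
contact_force: [1.2, 0.3, 0.1]
opening: 0.0004
grip_force: 0.0
```

Emit:
{"api": "step_arm", "payload": {"increments": [{"delta_pos":[0,4,-3],"dr":[0,0,-5],"fingers":1},{"delta_pos":[0,10,-3],"dr":[0,0,-10],"fingers":0},{"delta_pos":[0,16,-3],"dr":[0,0,-15],"fingers":0},{"delta_pos":[0,22,-3],"dr":[0,0,-20],"fingers":0},{"delta_pos":[0,28,-3],"dr":[0,0,-20],"fingers":0}]}}

```text
time: 12.7
tool_pos: [0.5055, -0.1651, 0.2805]
tool_rot: [-3.141, 0.001, 0.35]
contact_force: [0.5, 0.0, 0.6]
opening: 0.0357
grip_force: 0.0
```

Run:
```python
from h import *
print(robot.observe()["tool_pos"],robot.observe()["tool_rot"])
a=save("top","pics/t2.png")[:,:,::-1];b=save("side","pics/s2.png")[:,:,::-1]
c=lambda i,x,y:cv2.resize(i[y:y+100,x:x+100],None,fx=4,fy=4,interpolation=cv2.INTER_CUBIC)
cv2.imwrite("pics/z3.png",np.hstack([c(a,250,155),c(b,260,155)]))
# lifter tab top from initial top view
p=[onplane("top",(415+x/10,215+y/10),.108) for x,y in((248,225),(330,190))];print(p, (p[0]+p[1])/2)
print("side",onplane("side",(375+207/10,130+65/10),.108))
```

```text
[ 0.50546413 -0.16514985  0.28048118] [-3.14133362e+00  7.07903803e-04  3.49737047e-01]
[array([ 0.5206796 , -0.27606385,  0.108     ]), array([ 0.5298141 , -0.29803132,  0.108     ])] [ 0.52524685 -0.28704758  0.108     ]
side [ 0.52865403 -0.29442081  0.108     ]
```

View pics/z3.png

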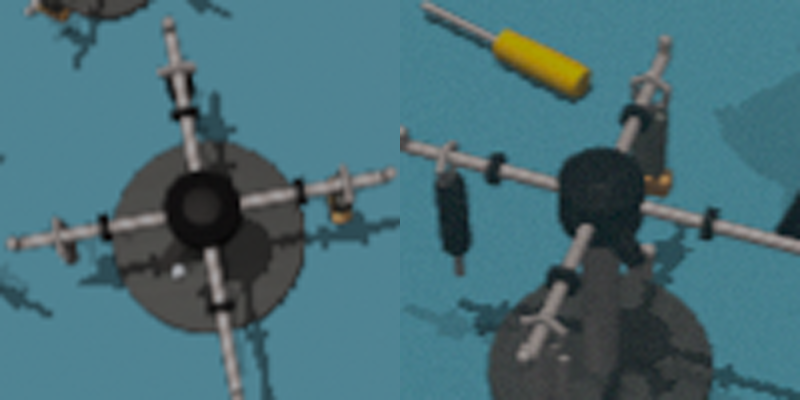

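The rack stayed put when I backed off. The free hook now points down and slightly right in the top view, passing crop pixel (235,390). Next is the lifter.

Emit:
{"api": "step_arm", "payload": {"increments": [{"delta_pos":[-1.2,6,0],"dr":[0,0,-2],"fingers":-0.4},{"delta_pos":[-2.4,12,0],"dr":[0,0,-2],"fingers":-0.4},{"delta_pos":[-2.4,12,2],"dr":[0,0,-2],"fingers":-0.4},{"delta_pos":[-2.4,12,6],"dr":[0,0,-2],"fingers":-0.4},{"delta_pos":[-2.4,12,10],"dr":[0,0,-2],"fingers":-0.4}]}}

```text
time: 13.42
tool_pos: [0.5244, -0.2836, 0.1794]
tool_rot: [-3.141, 0.0, 0.384]
contact_force: [-0.1, -0.3, 0.0]
opening: 0.064
grip_force: 0.0
```

Run:
```python
from h import *
print(robot.observe()["tool_pos"],robot.observe()["tool_rot"])
C=np.array([.5917,.0864])
for x,y in((168,25),(390,173),(14,244)):
  d=onplane("top",(250+x/4,155+y/4),.184)[:2]-C;print(np.hypot(*d),np.degrees(np.arctan2(d[1],d[0])))
a=save("top","pics/t3.png")[:,:,::-1];b=save("side","pics/s3.png")[:,:,::-1]
c=lambda i,x,y:cv2.resize(i[y:y+100,x:x+100],None,fx=4,fy=4,interpolation=cv2.INTER_CUBIC)
cv2.imwrite("pics/z4.png",np.hstack([c(a,390,195),c(b,345,90)]))
```

```text
[ 0.52442827 -0.28358899  0.17937135] [-3.14123033e+00  3.21181222e-04  3.83632179e-01]
0.11554970704286914 10.70780805991274
0.11637332850720015 -79.2275047750667
0.11563786341293567 100.8369911126307
```

View pics/z4.png

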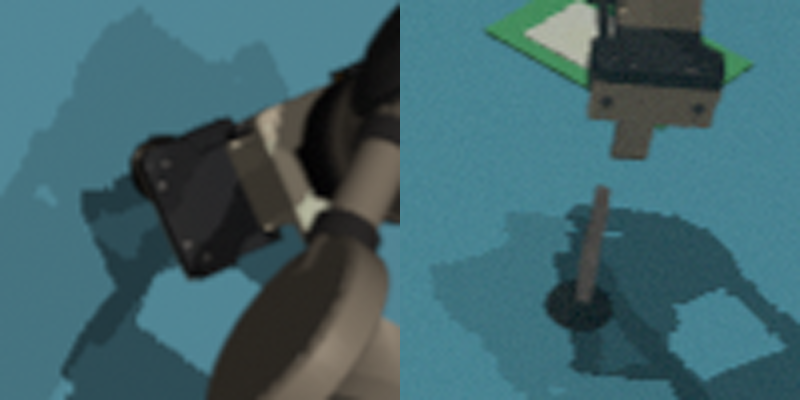

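The gripper is directly above the tab in the side view, with the finger at (630,140) and the tab at (600,195), so the alignment is good. I'll descend and grip.

Emit:
{"api": "step_arm", "payload": {"increments": [{"delta_pos":[0,0.2,3],"dr":[0,0,0],"fingers":-0.4},{"delta_pos":[0,0.2,6],"dr":[0,0,0],"fingers":-0.4},{"delta_pos":[0,0.2,9],"dr":[0,0,0],"fingers":-0.4},{"delta_pos":[0,0.2,10.5],"dr":[0,0,0],"fingers":-0.4},{"delta_pos":[0,0.2,10.5],"dr":[0,0,0],"fingers":-0.1}], "newtons": 20}}

```text
time: 14.15
tool_pos: [0.5253, -0.2862, 0.0759]
tool_rot: [-3.141, 0.0, 0.384]
contact_force: [0.6, -1.1, -0.8]
opening: 0.0585
grip_force: 0.0
```

Emit:
{"api": "step_arm", "payload": {"increments": [{"delta_pos":[0,0,0],"dr":[0,0,0],"fingers":0.2},{"delta_pos":[0,0,0],"dr":[0,0,0],"fingers":0.4},{"delta_pos":[0,0,0],"dr":[0,0,0],"fingers":0.7},{"delta_pos":[0,0,0],"dr":[0,0,0],"fingers":1},{"delta_pos":[0,0,0],"dr":[0,0,0],"fingers":1}]}}

```text
time: 14.78
tool_pos: [0.5252, -0.2866, 0.0762]
tool_rot: [3.141, -0.0, 0.383]
contact_force: [-1.0, 0.7, 3.7]
opening: 0.0239
grip_force: 20.0
```

Emit:
{"api": "step_arm", "payload": {"increments": [{"delta_pos":[0,0,-2],"dr":[0,0,0],"fingers":1},{"delta_pos":[0,0,-5],"dr":[0,0,0],"fingers":1},{"delta_pos":[0,0,-9],"dr":[0,0,0],"fingers":1},{"delta_pos":[0.4,-3,-12.6],"dr":[0,0,3],"fingers":1},{"delta_pos":[1.1,-8,-12.6],"dr":[0,0,6],"fingers":1}]}}

```text
time: 15.4
tool_pos: [0.5065, -0.2092, 0.2043]
tool_rot: [3.137, -0.004, 0.275]
contact_force: [0.4, -0.2, -1.3]
opening: 0.0239
grip_force: 20.0
```

```bash
cat > go.py <<'E'
from h import *
import sys
from scipy.spatial.transform import Rotation as Ro
s=robot.observe(); R=Ro.from_euler("xyz",s["tool_rot"]).as_matrix()
t=np.array([float(v) for v in sys.argv[1:4]]);print(s["tool_pos"],s["tool_rot"],s["opening"],"delta cm",(R.T@(t-s["tool_pos"])*100).round(2))
E
python3 go.py .4395 .0574 .2022
```

```text
[ 0.50654652 -0.2091659   0.20430424] [ 3.13694541 -0.00432335  0.27491373] 0.02394211526970703 delta cm [  0.78 -27.48   0.09]
```

Emit:
{"api": "step_arm", "payload": {"increments": [{"delta_pos":[0.1,-5,0],"dr":[0,0,1],"fingers":1},{"delta_pos":[0.3,-10,0],"dr":[0,0,2],"fingers":1},{"delta_pos":[0.4,-15,0],"dr":[0,0,3],"fingers":1},{"delta_pos":[0.6,-20,0],"dr":[0,0,4],"fingers":1},{"delta_pos":[0.7,-24,0],"dr":[0,0,5],"fingers":1}]}}

```text
time: 16.02
tool_pos: [0.4451, 0.0261, 0.2016]
tool_rot: [-3.141, 0.0, 0.191]
contact_force: [0.4, -0.2, -1.2]
opening: 0.0239
grip_force: 20.0
```

Emit:
{"api": "step_arm", "payload": {"increments": [{"delta_pos":[0.2,-2,0],"dr":[0,0,0],"fingers":1},{"delta_pos":[0.3,-3.5,0],"dr":[0,0,0],"fingers":1},{"delta_pos":[0.3,-3.5,0],"dr":[0,0,0],"fingers":1},{"delta_pos":[0.3,-3.5,0],"dr":[0,0,0],"fingers":1},{"delta_pos":[0.3,-3.5,0],"dr":[0,0,0],"fingers":1}]}}

```text
time: 16.65
tool_pos: [0.4425, 0.0587, 0.2016]
tool_rot: [3.141, 0.0, 0.19]
contact_force: [1.4, -0.6, -1.1]
opening: 0.0237
grip_force: 20.0
```

```bash
python3 go.py .4395 .0574 .2022
python3 - <<'E'
from h import *
a=save("top","pics/t4.png")[:,:,::-1];b=save("side","pics/s4.png")[:,:,::-1]
c=lambda i,x,y:cv2.resize(i[y:y+100,x:x+100],None,fx=4,fy=4,interpolation=cv2.INTER_CUBIC)
cv2.imwrite("pics/z5.png",np.hstack([c(a,270,200),c(b,300,165)]))
u=np.array([-.982,-.187]);C=np.array([.5917,.0864])
for r,z in((24,.193),(90,.17),(117,.184)):
  P=[*(C+r/1e3*u),z]; print(r,(proj("top",P)-[270,200])*4,(proj("side",P)-[300,165])*4+[400,0])
E
```

```text
[0.44246752 0.05866687 0.20157939] [3.14137980e+00 1.69462579e-04 1.90286574e-01] 0.02368940697838242 delta cm [-0.32  0.07 -0.06]
24 [129.25376031  65.62129402] [486.36094272 135.35776644]
90 [150.02312824 175.04918147] [603.85623009 193.73218914]
117 [158.19995555 218.95162601] [656.30177863 189.70997544]
```

View pics/z5.png

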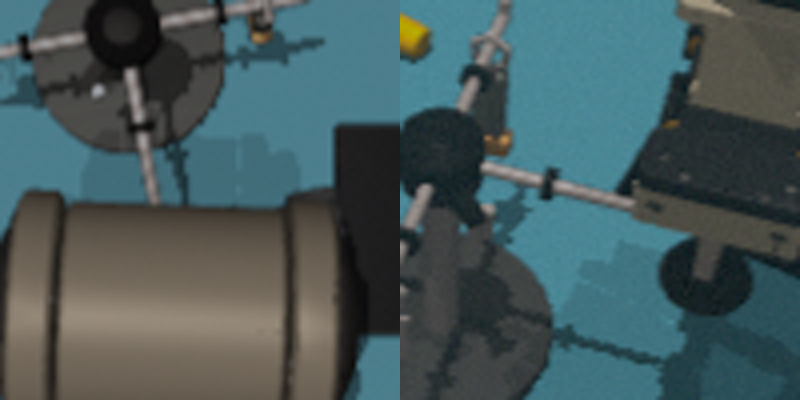

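The tip is hidden behind the gripper, but the visible bar matches the predicted line through top-view crop pixel (150,175) and side-view (604,194). I'll thread the eye on slowly.

Emit:
{"api": "step_arm", "payload": {"increments": [{"delta_pos":[0.8,0.07,-0.05],"dr":[0,0,0],"fingers":1},{"delta_pos":[1.6,0.07,-0.05],"dr":[0,0,0],"fingers":1},{"delta_pos":[2.4,0.07,-0.05],"dr":[0,0,0],"fingers":1},{"delta_pos":[3.2,0.07,-0.05],"dr":[0,0,0],"fingers":1},{"delta_pos":[3.5,0.07,-0.05],"dr":[0,0,0],"fingers":1}]}}

```text
time: 17.38
tool_pos: [0.4773, 0.0655, 0.202]
tool_rot: [3.142, 0.0, 0.192]
contact_force: [-0.3, 0.9, -1.1]
opening: 0.0244
grip_force: 20.0
```

Emit:
{"api": "step_arm", "payload": {"increments": [{"delta_pos":[0.6,0,0],"dr":[0,0,0],"fingers":1},{"delta_pos":[1.2,0,0],"dr":[0,0,0],"fingers":1},{"delta_pos":[1.8,0,0],"dr":[0,0,0],"fingers":1},{"delta_pos":[2.4,0,0],"dr":[0,0,0],"fingers":1},{"delta_pos":[2.6,0,0],"dr":[0,0,0],"fingers":1}]}}

```text
time: 18.0
tool_pos: [0.5027, 0.0704, 0.2021]
tool_rot: [3.142, 0.0, 0.191]
contact_force: [0.3, -0.7, -2.5]
opening: 0.024
grip_force: 20.0
```

```bash
python3 go.py .5033 .0696 .2022
python3 - <<'E'
from h import *
a=save("top","pics/t5.png")[:,:,::-1];b=save("side","pics/s5.png")[:,:,::-1]
c=lambda i,x,y:cv2.resize(i[y:y+100,x:x+100],None,fx=4,fy=4,interpolation=cv2.INTER_CUBIC)
cv2.imwrite("pics/z6.png",np.hstack([c(a,270,160),c(b,290,165)]))
E
```

```text
[0.50267282 0.07037258 0.20208287] [3.14152175e+00 5.10427877e-05 1.91480388e-01] 0.02396136604953371 delta cm [ 0.05  0.09 -0.01]
```

View pics/z6.png

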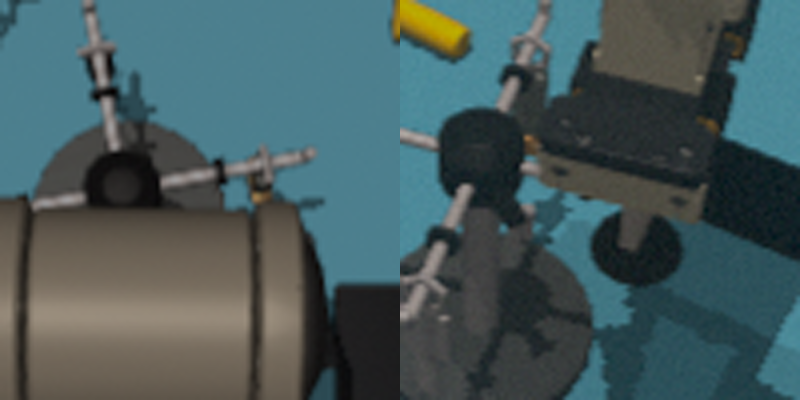

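There has been no contact force and the rack hasn't moved. I'll lower the lifter onto the bar.

Emit:
{"api": "step_arm", "payload": {"increments": [{"delta_pos":[0,0.1,0.4],"dr":[0,0,0],"fingers":1},{"delta_pos":[0,0.1,0.8],"dr":[0,0,0],"fingers":1},{"delta_pos":[0,0.1,1.2],"dr":[0,0,0],"fingers":1},{"delta_pos":[0,0.1,1.5],"dr":[0,0,0],"fingers":1},{"delta_pos":[0,0.1,1.5],"dr":[0,0,0],"fingers":1}]}}

```text
time: 18.73
tool_pos: [0.5023, 0.0693, 0.1869]
tool_rot: [-3.142, 0.001, 0.191]
contact_force: [-0.5, -0.2, -0.7]
opening: 0.0237
grip_force: 20.0
```

Emit:
{"api": "step_arm", "payload": {"increments": [{"delta_pos":[0,0,0.1],"dr":[0,0,0],"fingers":1},{"delta_pos":[0,0,0.2],"dr":[0,0,0],"fingers":1},{"delta_pos":[0,0,0.2],"dr":[0,0,0],"fingers":1},{"delta_pos":[0,0,0.25],"dr":[0,0,0],"fingers":1},{"delta_pos":[0,0,0.25],"dr":[0,0,0],"fingers":1}]}}

```text
time: 19.35
tool_pos: [0.5025, 0.0693, 0.1847]
tool_rot: [3.141, -0.0, 0.191]
contact_force: [-0.3, -0.3, 0.1]
opening: 0.0242
grip_force: 20.0
```

Emit:
{"api": "step_arm", "payload": {"increments": [{"delta_pos":[0,0,0.05],"dr":[0,0,0],"fingers":1},{"delta_pos":[0,0,0.1],"dr":[0,0,0],"fingers":1},{"delta_pos":[0,0,0.1],"dr":[0,0,0],"fingers":1},{"delta_pos":[0,0,0.1],"dr":[0,0,0],"fingers":1},{"delta_pos":[0,0,0.1],"dr":[0,0,0],"fingers":1}]}}

```text
time: 19.98
tool_pos: [0.5026, 0.0693, 0.1843]
tool_rot: [3.141, -0.001, 0.192]
contact_force: [-2.5, -1.0, 5.4]
opening: 0.0239
grip_force: 20.0
```

The eye rests on the bar. I'll ease off slightly and release.

Emit:
{"api": "step_arm", "payload": {"increments": [{"delta_pos":[0,0,-0.05],"dr":[0,0,0],"fingers":1},{"delta_pos":[0,0,-0.05],"dr":[0,0,0],"fingers":1},{"delta_pos":[0,0,-0.05],"dr":[0,0,0],"fingers":0.4},{"delta_pos":[0,0,-0.05],"dr":[0,0,0],"fingers":0.2},{"delta_pos":[0,0,-0.05],"dr":[0,0,0],"fingers":-0.1}], "newtons": 5}}

```text
time: 20.6
tool_pos: [0.5024, 0.0693, 0.184]
tool_rot: [3.142, 0.0, 0.191]
contact_force: [-0.5, -0.2, -0.4]
opening: 0.0424
grip_force: 0.0
```

Emit:
{"api": "step_arm", "payload": {"increments": [{"delta_pos":[0,0,0],"dr":[0,0,0],"fingers":-0.3},{"delta_pos":[0,0,0],"dr":[0,0,0],"fingers":-0.4},{"delta_pos":[0,0,0],"dr":[0,0,0],"fingers":-0.4},{"delta_pos":[0,0,-1],"dr":[0,0,0],"fingers":-0.4},{"delta_pos":[0,0,-2.5],"dr":[0,0,0],"fingers":-0.4}]}}

```text
time: 21.22
tool_pos: [0.5024, 0.0693, 0.2098]
tool_rot: [3.142, 0.0, 0.191]
contact_force: [-0.8, -0.3, 0.4]
opening: 0.064
grip_force: 0.0
```

Emit:
{"api": "step_arm", "payload": {"increments": [{"delta_pos":[0,0,-2],"dr":[0,0,0],"fingers":-0.4},{"delta_pos":[0,0,-5],"dr":[0,0,0],"fingers":-0.4},{"delta_pos":[0,0,-9],"dr":[0,0,0],"fingers":-0.4},{"delta_pos":[0,6,-9],"dr":[0,0,0],"fingers":-0.4},{"delta_pos":[0,12,-9],"dr":[0,0,0],"fingers":-0.4}]}}

```text
time: 21.85
tool_pos: [0.5258, -0.0493, 0.3008]
tool_rot: [3.14, -0.003, 0.194]
contact_force: [1.2, -0.1, -0.3]
opening: 0.0643
grip_force: 0.0
```

Emit:
{"api": "step_arm", "payload": {"increments": [{"delta_pos":[0,6,0],"dr":[0,0,0],"fingers":-0.4},{"delta_pos":[0,12,0],"dr":[0,0,0],"fingers":-0.4},{"delta_pos":[0,18,0],"dr":[0,0,0],"fingers":-0.4},{"delta_pos":[0,18,0],"dr":[0,0,0],"fingers":-0.4},{"delta_pos":[0,18,0],"dr":[0,0,0],"fingers":-0.4}]}}

```text
time: 22.48
tool_pos: [0.5594, -0.2249, 0.2994]
tool_rot: [-3.141, -0.0, 0.191]
contact_force: [0.2, 0.3, 0.0]
opening: 0.0646
grip_force: 0.0
```

Run:
```python
from h import *
a=save("top","pics/t6.png")[:,:,::-1];b=save("side","pics/s6.png")[:,:,::-1]
c=lambda i,x,y:cv2.resize(i[y:y+100,x:x+100],None,fx=4,fy=4,interpolation=cv2.INTER_CUBIC)
cv2.imwrite("pics/z7.png",np.hstack([c(a,260,165),c(b,290,155)]))
```

```text
(no output)
```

View pics/z7.png

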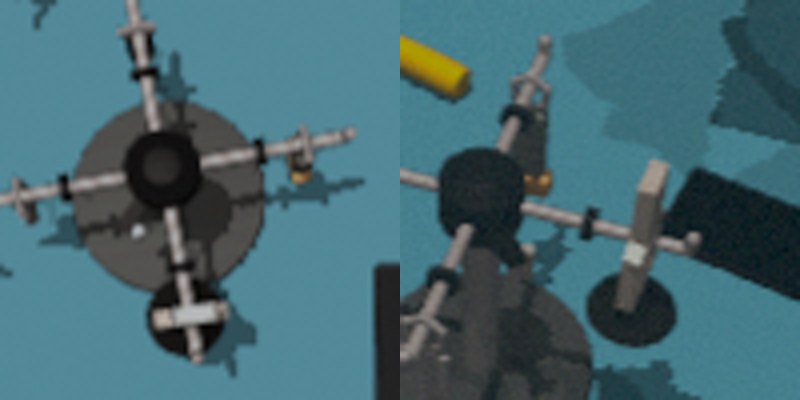

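The lifter hangs on the free hook, with the tab at (190,315) in the top crop and the eye at (640,240) in the side crop between collar and tip. The rack hasn't moved, its right tip being at the same pixel as before. I'll let it settle, then hand in.

Emit:
{"api": "step_arm", "payload": {"increments": [{"delta_pos":[0,0,0],"dr":[0,0,0],"fingers":-0.4},{"delta_pos":[0,0,0],"dr":[0,0,0],"fingers":-0.4},{"delta_pos":[0,0,0],"dr":[0,0,0],"fingers":-0.4},{"delta_pos":[0,0,0],"dr":[0,0,0],"fingers":-0.4},{"delta_pos":[0,0,0],"dr":[0,0,0],"fingers":-0.4}]}}

```text
time: 23.2
tool_pos: [0.5596, -0.2252, 0.2991]
tool_rot: [3.142, 0.0, 0.191]
contact_force: [0.3, 0.3, 0.0]
opening: 0.0643
grip_force: 0.0
```

Emit:
{"api": "step_arm", "payload": {"increments": [{"delta_pos":[0,0,0],"dr":[0,0,0],"fingers":-0.4},{"delta_pos":[0,0,0],"dr":[0,0,0],"fingers":-0.4},{"delta_pos":[0,0,0],"dr":[0,0,0],"fingers":-0.4},{"delta_pos":[0,0,0],"dr":[0,0,0],"fingers":-0.4},{"delta_pos":[0,0,0],"dr":[0,0,0],"fingers":-0.4}]}}

```text
time: 23.82
tool_pos: [0.5596, -0.2252, 0.2992]
tool_rot: [3.142, -0.0, 0.191]
contact_force: [0.3, 0.3, 0.7]
opening: 0.0642
grip_force: 0.0
```

```bash
python3 -c "
from cell import robot
print(robot.hand_in())"
```

```text
the job is handed in; nothing more can be done
None
```

I turned the carousel to its stop (about 9 N felt), hung the lifter by its eye on the free hook, let go and handed the job in at about 24 s; no verdict came back, but the last pictures showed the lifter hanging between collar and tip and the rack unmoved.

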